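# Clear up after servicing the laundry taps

## Task

The laundry taps have been serviced: tip the worn nuts out of the parts tray into the orange scrap pail and put the empty tray back flat on its rubber mat. Sort the brass tap spindles by length into the blue case, each laid down (not dropped) flat and across the row that matches its length: short in the narrowest row, medium in the middle one, long in the widest. Leave the tape roll, the wrench and the grease tin where they are.

Things in the scene. Friction and masses are not known exactly. Their poses are not given: they have to be found in the camera images.
- spindle_short_1: short brass tap spindle, 48 mm long, lying on its side: a hexagon 24 mm across flats and 24 mm long at mid-length (the same on all spindles), a 12 to 18 mm thick stem to either end; 0.12 kg; origin at the hexagon's centre, on the axis, 12 mm above what it lies on; x axis along its length, black washer at the -x end. Absent (None) in some starts
- spindle_short_2: short brass tap spindle, 48 mm long, lying on its side: a hexagon 24 mm across flats and 24 mm long at mid-length (the same on all spindles), a 12 to 18 mm thick stem to either end; 0.12 kg; origin at the hexagon's centre, on the axis, 12 mm above what it lies on; x axis along its length, black washer at the -x end. Absent (None) in some starts
- spindle_medium_1: medium brass tap spindle, 70 mm long, lying on its side: a hexagon 24 mm across flats and 24 mm long at mid-length (the same on all spindles), a 12 to 18 mm thick stem to either end; 0.12 kg; origin at the hexagon's centre, on the axis, 12 mm above what it lies on; x axis along its length, black washer at the -x end. Absent (None) in some starts
- spindle_medium_2: medium brass tap spindle, 70 mm long, lying on its side: a hexagon 24 mm across flats and 24 mm long at mid-length (the same on all spindles), a 12 to 18 mm thick stem to either end; 0.12 kg; origin at the hexagon's centre, on the axis, 12 mm above what it lies on; x axis along its length, black washer at the -x end. Absent (None) in some starts
- spindle_long_1: long brass tap spindle, 92 mm long, lying on its side: a hexagon 24 mm across flats and 24 mm long at mid-length (the same on all spindles), a 12 to 18 mm thick stem to either end; 0.12 kg; origin at the hexagon's centre, on the axis, 12 mm above what it lies on; x axis along its length, black washer at the -x end. Absent (None) in some starts
- spindle_long_2: long brass tap spindle, 92 mm long, lying on its side: a hexagon 24 mm across flats and 24 mm long at mid-length (the same on all spindles), a 12 to 18 mm thick stem to either end; 0.12 kg; origin at the hexagon's centre, on the axis, 12 mm above what it lies on; x axis along its length, black washer at the -x end. Absent (None) in some starts
- row_short (a point): the row for short spindles in the blue case: centre of its floor; 64 mm wide along the case's x (the way spindles lie), 132 mm long along the case's y: room for two spindles side by side, at about y = -29 and +29 mm from here; the walls around it rise 16 mm above its floor; axes as the case's
- row_medium (a point): the row for medium spindles in the blue case: centre of its floor; 86 mm wide along the case's x (the way spindles lie), 132 mm long along the case's y: room for two spindles side by side, at about y = -29 and +29 mm from here; the walls around it rise 16 mm above its floor; axes as the case's
- row_long (a point): the row for long spindles in the blue case: centre of its floor; 108 mm wide along the case's x (the way spindles lie), 132 mm long along the case's y: room for two spindles side by side, at about y = -29 and +29 mm from here; the walls around it rise 16 mm above its floor; axes as the case's
- case: blue plastic case, fixed to the bench, 274 x 140 x 20 mm, floor and walls 4 mm, three open rows one after another along its x: short 64 mm wide at x = -101 mm, medium 86 mm wide at x = -22 mm, long 108 mm wide at x = 79 mm; origin under its centre, z up; its clear lid lies folded open, flat on the bench, out to 208 mm on its +y side
- tray: loose aluminium tray, 150 mm (x) by 110 mm (y), 0.3 kg, floor 4 mm thick, side and back walls 22 mm high, 3 mm thick; its front (-x) has no wall: nuts slide out there once that edge is tipped down 25 to 35 degrees or more; a black flat-sided bar bridges it from side to side; origin under its centre, z up; starts on the rubber mat, nuts in it
- tray_grip (a point): centre of the tray's bar handle: the bar is 14 mm thick (along the tray's x), 20 mm high, 104 mm long (along the tray's y), its centre 66 mm above the tray's underside and 20 mm behind (+x of) the tray's centre; free space all round and 50 mm below it, above the tray floor
- tray_lip (a point): middle of the tray's open front edge, on the upper face of its floor, 75 mm in front (-x) of the tray's centre
- nut_1: a worn, dull brown hexagonal brass nut, 26 mm across flats, 16 mm thick, 0.045 kg, lying flat in the tray at the start; origin at its underside's centre; absent (None) in some starts
- nut_2: a worn, dull brown hexagonal brass nut, 26 mm across flats, 16 mm thick, 0.045 kg, lying flat in the tray at the start; origin at its underside's centre; absent (None) in some starts
- nut_3: a worn, dull brown hexagonal brass nut, 26 mm across flats, 16 mm thick, 0.045 kg, lying flat in the tray at the start; origin at its underside's centre; absent (None) in some starts
- nut_4: a worn, dull brown hexagonal brass nut, 26 mm across flats, 16 mm thick, 0.045 kg, lying flat in the tray at the start; origin at its underside's centre; absent (None) in some starts
- pail: orange scrap pail, fixed, round and open above, outer radius 90 mm at the rim and 78 mm at the foot, 100 mm high, wall 4 mm, floor 5 mm; origin under its centre; a thin wire bail hangs at its near side (look only)
- mat: black rubber mat, fixed, 200 mm (x) by 170 mm (y), 4 mm thick; origin under its centre, so its top is 4 mm above it
- tape_roll: bystander: roll of white thread tape lying flat, 54 mm across (58 mm flange), 13 mm high; origin under its centre
- wrench: bystander: steel wrench, 200 mm long, lying flat at the back; origin under its middle, x axis along it
- grease_tin: bystander: small yellow tin of tap grease, 60 mm across, 38 mm high; origin under its centre

How it is judged (in metres and radians):
On the way:
1. the tray is tipped over the scrap pail (angle between tray's own z axis and vertical above 0.4 rad and horizontal distance between tray_lip and pail below 0.11 m and z of tray_lip in the frame of pail above 0.05 m), for 0.2 s.
At the end, for the whole second after the job is handed in: spindles: flat on the floor of their own row, middle within 20 mm of its middle line and inside its ends, within 0.4 rad of straight across; nuts: inside the pail; tray: level on the mat, centres within 60 mm; all at rest (x of spindle_short_1 in the frame of row_short between -0.02 and 0.02 m and y of spindle_short_1 in the frame of row_short between -0.062 and 0.062 m and z of each of spindle_short_1, spindle_short_2 in the frame of row_short below 0.019 m and angle between the x axis of each of spindle_short_1, spindle_short_2, spindle_medium_1, spindle_medium_2, spindle_long_1, spindle_long_2 and the x axis of case, either way round below 0.4 rad and linear speed of each of spindle_short_1, spindle_short_2, spindle_medium_1, spindle_medium_2, spindle_long_1, spindle_long_2, nut_1, nut_2, nut_3, nut_4, tray below 0.05 m/s and x of spindle_short_2 in the frame of row_short between -0.02 and 0.02 m and y of spindle_short_2 in the frame of row_short between -0.062 and 0.062 m and x of spindle_medium_1 in the frame of row_medium between -0.02 and 0.02 m and y of spindle_medium_1 in the frame of row_medium between -0.062 and 0.062 m and z of each of spindle_medium_1, spindle_medium_2 in the frame of row_medium below 0.019 m and x of spindle_medium_2 in the frame of row_medium between -0.02 and 0.02 m and y of spindle_medium_2 in the frame of row_medium between -0.062 and 0.062 m and x of spindle_long_1 in the frame of row_long between -0.02 and 0.02 m and y of spindle_long_1 in the frame of row_long between -0.062 and 0.062 m and z of each of spindle_long_1, spindle_long_2 in the frame of row_long below 0.019 m and x of spindle_long_2 in the frame of row_long between -0.02 and 0.02 m and y of spindle_long_2 in the frame of row_long between -0.062 and 0.062 m and horizontal distance between each of nut_1, nut_2, nut_3, nut_4 and pail below 0.088 m and z of each of nut_1, nut_2, nut_3, nut_4 in the frame of pail below 0.09 m and horizontal distance between tray and mat below 0.06 m and angle between tray's own z axis and vertical below 0.08 rad and z of tray in the frame of mat below 0.012 m); the robot touches nothing.
It fails at once if the tape roll is shifted by more than 30 mm (distance of tape_roll from where it was at the start of the episode above 0.03 m).
It fails at once if the wrench is shifted by more than 30 mm (distance of wrench from where it was at the start of the episode above 0.03 m).
It fails at once if the grease tin is shifted by more than 30 mm (distance of grease_tin from where it was at the start of the episode above 0.03 m).
It fails at once if a spindle is dropped from a height (falls freely faster than 0.9 m/s) ((linear speed of spindle_short_1 above 0.9 m/s and height (world z) of spindle_short_1 above 0.03 m and contact force between spindle_short_1 and anything else below 0.05 N) or (linear speed of spindle_short_2 above 0.9 m/s and height (world z) of spindle_short_2 above 0.03 m and contact force between spindle_short_2 and anything else below 0.05 N) or (linear speed of spindle_medium_1 above 0.9 m/s and height (world z) of spindle_medium_1 above 0.03 m and contact force between spindle_medium_1 and anything else below 0.05 N) or (linear speed of spindle_medium_2 above 0.9 m/s and height (world z) of spindle_medium_2 above 0.03 m and contact force between spindle_medium_2 and anything else below 0.05 N) or (linear speed of spindle_long_1 above 0.9 m/s and height (world z) of spindle_long_1 above 0.03 m and contact force between spindle_long_1 and anything else below 0.05 N) or (linear speed of spindle_long_2 above 0.9 m/s and height (world z) of spindle_long_2 above 0.03 m and contact force between spindle_long_2 and anything else below 0.05 N)).
Of spindle_short_1, spindle_short_2, spindle_medium_1, spindle_medium_2, spindle_long_1, spindle_long_2 only 4 to 6 are there at a start; the rules pass over those that are not, and their reading is None.
Of nut_1, nut_2, nut_3, nut_4 only 2 to 4 are there at a start; the rules pass over those that are not, and their reading is None.
At some moment in a run one of spindle_short_1, spindle_short_2, spindle_medium_1, spindle_medium_2, spindle_long_1, spindle_long_2 may be knocked a few centimetres aside while the robot is not near it.
It also fails if it takes over 210 s, if anything falls off the work surface, if the arm or the gripper's body presses on something with over 40 N, if the wrist force passes 120 N, or if a joint passes its speed limit or range.

## Robot

A 6-joint arm with a two-finger parallel gripper is mounted at the origin on the work surface. World frame = base frame: x ahead of the robot, y to its left, z up, the work surface at z = 0. Lengths are in mm, angles in rad, forces in N, time in s.
With the tool pointing down it reaches from about 300 to 750 mm from the base axis. Payload 8.5 kg.
Tool frame: the origin (TCP) lies at the very end of the fingers, on their centre line; the grasp point (between the pads) lies 19 mm behind it; z points along the fingers, y is the line along which they close (so a half turn about z gives the same grasp; the last joint's range is limited). The gripper opens to 85 mm and grips with 20 to 120 N. Pads are 22 mm wide; open, the fingers measure 114 mm over their backs; the gripper's body (76 mm by 85 mm) begins 54 mm behind the grasp point. The pads swing forward as they close: fully open they stand 13 mm farther back than shut.
Start: joints at [-1.41, 0.381, 1.297, -0, 1.464, -0.215], TCP at [201.852, -511.601, 231.322] pointing down, gripper open.
Joint ranges: [-3.11, 3.11], [-0.89, 2.33], [0.22, 2.48], [-1.42, 4.56], [0.17, 2.85], [-2.88, 2.88]. Speed limits (rad/s): [2.39, 2.39, 3.14, 3.14, 3.14, 3.14].

## Interface

Orientations are given as a unit quaternion [x, y, z, w].
In Python, from plant import bot gives the robot as it stands. Calls block until the motion is done:
- bot.movep(position, orientation): joint-space move of the TCP to a pose.
- bot.servo_line(position, attitude=None, rate=150, threshold=None): straight line of the TCP; attitude=None keeps the orientation; rate is the mean speed in mm/s. With threshold (N) it stops when the force on the tool has changed by that much, and returns True; else False.
- bot.movej(angles): joint-space move.
- bot.command_gripper(opening): finger opening in mm; the grip force is fixed at half the most; returns when the fingers have stopped.
- bot.sleep(seconds).
- bot.ik(position, orientation): joint angles nearest the present ones, or None.
- bot.read_state(): the state.
- bot.snapshot(name): name is "scene" or "side" or "wrist"; returns the picture (420x560x3 uint8, red, green, blue); there is no depth.
- bot.camera_params(name): a dict with "fx", "fy", "cx", "cy" (pixels), "k1" (the pictures are not rectified: a ray, as slopes to the right and down, at radius r is drawn at 1 + k1 r^2 times it, then the intrinsics apply), "camera_from_world" (4x4, takes a point from world to camera coordinates); the wrist camera has in their place "T_tool_cam" (4x4, takes a point from camera to tool coordinates, whose origin is the TCP and whose axes are the flange's). Camera axes: x right, y down, z forward; pixel columns grow to the right and rows downward; lengths in mm; the calibration is good to about 2 mm. A picture is of the moment at which its call begins: read the wrist's pose just before it. camera_params takes no time and is no camera call.
A pose or a line that the arm cannot do raises bot.MotionError and nothing moves.
- bot.job_done(): hands the job in; it is judged then, once.
Trained networks look in the newest picture that a camera, given by its name, has taken for a name from the list of things; names that differ only in an ending like _2 or _b are one class to them, and where a whole thing is asked for, a point or a joint stands for the part that bears it (a point fixed in the world has none). Each returns a list of dicts, best first, with "confidence" (0 to 1); they miss things now and then, are a little off and sometimes report something else, mostly with a low value. They report only what shows in the picture. A call takes as long as a camera call.
- bot.boxes_of(name, camera): "xy" ([column, row] as shares, 0 to 1, of the picture: columns of its width, rows of its height, amid what is visible of it).
- bot.mark_of(name, camera): "xy" ([column, row] as shares, 0 to 1, of the picture: columns of its width, rows of its height: a listed point, or the origin of a listed thing).
The state is a dict: "clock": time; "q": joint angles; "qd": joint speeds; "joint_efforts": joint torques, N m; "ee_pos": TCP position; "tcp_rot": TCP orientation; "ft_force": force on the tool from outside, world axes, zero at the start; "wrist_torque": the same for the moment, N m; "grip_width": finger opening in mm; "grasp_force": force on a finger pad.
Only numpy, scipy, OpenCV 4.12 (cv2) and the standard library are available. Lean on these libraries where they do the work, as an engineer would, in place of code of your own. Each camera call takes 0.05 s, during which the arm holds its last target. There are 200 camera calls.

## Working session

There is one attempt and no reset: what is moved stays moved. The work goes in short steps, each a Python script; the robot and the scene stay as the last script left them, time stands still between calls to the robot, and variables do not carry over. Pictures are saved under pics/ and viewed, at most 14 in all, crops included, and the job is handed in when it is done.

```bash
ls; mkdir -p pics; python3 - <<'E'
from plant import bot
import cv2
for n in ("scene","side"):
    im=bot.snapshot(n); cv2.imwrite(f"pics/{n}0.png",im[:,:,::-1])
    p=bot.camera_params(n); print(n,{k:v for k,v in p.items()})
    for c in ["spindle_short_1","spindle_medium_1","spindle_long_1","case","row_short","row_long","tray_grip","tray_lip","tray","nut_1","pail","mat","tape_roll","wrench","grease_tin"]:
        print(c,[([round(float(x),3) for x in d["xy"]],round(d["confidence"],2)) for d in bot.mark_of(c,n)])
print(bot.camera_params("wrist")); print(bot.read_state())
E
```

```text
pics
plant.py
scene {'fx': 483.89267282761966, 'fy': 483.89267282761966, 'cx': 281.3603351475606, 'cy': 207.1605056368004, 'k1': 0.0021813012036325384, 'camera_from_world': array([[ 7.44351059e-01,  6.67696452e-01,  1.10882388e-02,
        -4.15068455e+02],
       [ 4.41073374e-01, -4.79107998e-01, -7.58887215e-01,
        -2.20188944e+02],
       [-5.01393837e-01,  5.69769229e-01, -6.51127673e-01,
         1.60802356e+03],
       [ 0.00000000e+00,  0.00000000e+00,  0.00000000e+00,
         1.00000000e+00]])}
spindle_short_1 [([0.433, 0.481], 0.69)]
spindle_medium_1 [([0.488, 0.525], 0.67), ([0.451, 0.603], 0.23)]
spindle_long_1 [([0.597, 0.511], 0.74), ([0.55, 0.573], 0.62), ([0.49, 0.425], 0.52)]
case [([0.586, 0.376], 0.89), ([0.456, 0.6], 0.56)]
row_short [([0.541, 0.351], 0.93)]
row_long [([0.62, 0.398], 0.96)]
tray_grip [([0.453, 0.608], 0.95), ([0.439, 0.648], 0.51), ([0.62, 0.4], 0.19)]
tray_lip [([0.388, 0.627], 0.95)]
tray [([0.435, 0.642], 0.92)]
nut_1 [([0.405, 0.653], 0.58), ([0.435, 0.654], 0.46), ([0.415, 0.625], 0.45), ([0.447, 0.638], 0.45)]
pail [([0.242, 0.654], 0.
[... 2026 characters left out ...]
array([-1.41033184e+00,  3.80561308e-01,  1.29738486e+00,  1.03623101e-05,
        1.46360279e+00, -2.15279781e-01]), 'qd': array([-2.33995714e-04,  1.23098677e-03,  1.03473321e-03, -1.10018449e-03,
       -5.80831837e-04, -9.81893100e-05]), 'joint_efforts': array([-1.37680113e-04, -4.48327374e+01, -2.31464928e+01, -2.01547487e-04,
        5.18102734e-04, -3.34854576e-06]), 'ee_pos': array([ 201.83882563, -511.60879089,  231.34830432]), 'tcp_rot': array([9.82403982e-01, 1.86768349e-01, 4.55077822e-06, 2.19805460e-05]), 'ft_force': array([-0.57387858, -0.34930091,  0.25521955]), 'wrist_torque': array([ 0.05300676, -0.00476313, -0.00023945]), 'grasp_force': 0.0, 'grip_width': 85.4401000661827}
```

View pics/scene0.png

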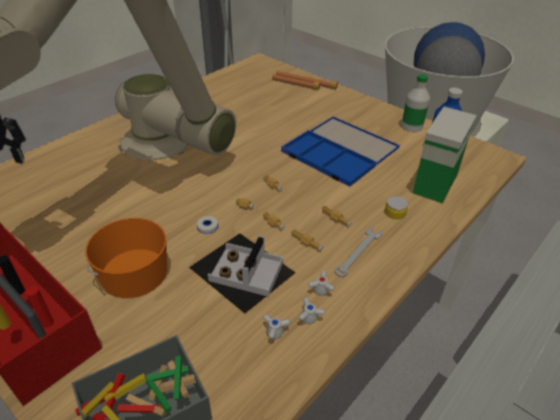

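View pics/side0.png

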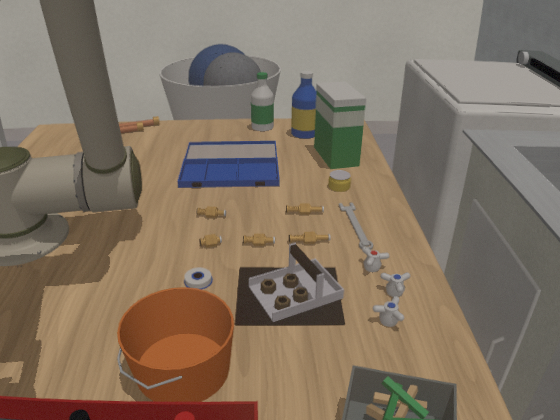

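```bash
cat > h.py <<'E'
import numpy as np, cv2
from plant import bot
from scipy.spatial.transform import Rotation as R
def fixed(n):
    p=bot.camera_params(n); return p, p["camera_from_world"]
def ray2world(p,T,uv,z):
    """pixels (N,2) to the world plane at height z; T = camera_from_world"""
    K=np.array([[p["fx"],0,p["cx"]],[0,p["fy"],p["cy"]],[0,0,1.]])
    s=cv2.undistortPoints(np.asarray(uv,float).reshape(-1,1,2),K,np.array([p["k1"],0,0,0])).reshape(-1,2)
    d=np.c_[s,np.ones(len(s))]@T[:3,:3]; c=-T[:3,:3].T@T[:3,3]
    return c+d*((z-c[2])/d[:,2])[:,None]
def wrist_T():
    s=bot.read_state(); M=np.eye(4); M[:3,:3]=R.from_quat(s["tcp_rot"]).as_matrix(); M[:3,3]=s["ee_pos"]
    return np.linalg.inv(M@bot.camera_params("wrist")["T_tool_cam"])
def down(yaw):
    """tool pointing down, tool x axis at angle yaw in the world"""
    return (R.from_euler("z",yaw)*R.from_euler("x",np.pi)).as_quat()
E
python3 - <<'E'
from h import *
for n,L in dict(scene=dict(short=[.433,.481,12],med=[.488,.525,12],l1=[.597,.511,12],l2=[.55,.573,12],l3=[.49,.425,12],case=[.586,.376,0],rs=[.541,.351,4],rl=[.62,.398,4],grip=[.453,.608,70],lip=[.388,.627,8],tray=[.435,.642,4],pail=[.242,.654,0],tape=[.365,.538,0],wr=[.637,.61,0],tin=[.705,.507,0]),
 side=dict(s1=[.371,.568,12],s2=[.63,.548,12],m1=[.373,.504,12],m2=[.467,.56,12],l1=[.537,.489,12],l2=[.547,.563,12],case=[.411,.411,0],rs=[.347,.416,4],rl=[.457,.41,4],lip=[.464,.715,8],tray=[.522,.689,4],pail=[.326,.874,0],tape=[.358,.669,0],tin=[.606,.447,0])).items():
    p,T=fixed(n)
    for k,v in L.items(): print(n,k,ray2world(p,T,[[v[0]*560,v[1]*420]],v[2])[0].round(0))
E
```

```text
scene short [446. -38.  12.]
scene med [561. -37.  12.]
scene l1 [667.  93.  12.]
scene l2 [679. -33.  12.]
scene l3 [438. 102.  12.]
scene case [480. 310.   0.]
scene rs [386. 297.   4.]
scene rl [557. 306.   4.]
scene grip [ 652. -203.   70.]
scene lip [ 563. -241.    8.]
scene tray [ 622. -209.    4.]
scene pail [ 440. -394.    0.]
scene tape [ 431. -168.    0.]
scene wr [797.  17.   0.]
scene tin [780. 225.   0.]
side s1 [450. -31.  12.]
side s2 [780.  -6.  12.]
side m1 [444.  84.  12.]
side m2 [570. -21.  12.]
side l1 [669. 109.  12.]
side l2 [671. -28.  12.]
side case [485. 316.   0.]
side rs [385. 298.   4.]
side rl [558. 309.   4.]
side lip [ 565. -235.    8.]
side tray [ 628. -200.    4.]
side pail [ 435. -391.    0.]
side tape [ 445. -165.    0.]
side tin [782. 219.   0.]
```

Scene view: five spindles on the bench around (245,203), (273,183), (273,220), (336,215), (307,240); tray with 4 nuts at (248,265) on its mat, pail at (128,257), tape (207,225), wrench (358,252), tin (397,207), case at (320,155). The side view agrees. Next are wrist views for precise poses.

```bash
python3 - <<'E'
from h import *
def look(tag,pos,yaw,names):
    bot.movep(pos,down(yaw)); bot.sleep(.3)
    T=wrist_T(); p=bot.camera_params("wrist")
    im=bot.snapshot("wrist"); cv2.imwrite(f"pics/{tag}.png",im[:,:,::-1]); np.savez(f"pics/{tag}.npz",T=T)
    print(tag,bot.read_state()["q"].round(2))
    for c,z in names.items():
        for d in bot.mark_of(c,"wrist"):
            if d["confidence"]>.25: print(c,round(d["confidence"],2),(np.array(d["xy"])*[560,420]).round(),ray2world(p,T,[np.array(d["xy"])*[560,420]],z)[0].round(1))
look("w_tray",[600,-190,280],0,dict(tray=4,tray_grip=70,tray_lip=8,mat=0,tape_roll=0))
sp=dict(spindle_short_1=12,spindle_medium_1=12,spindle_long_1=12)
look("w_sp",[560,30,270],0,sp)
look("w_case",[480,280,260],0,dict(case=0,row_short=4,row_medium=4,row_long=4))
E
```

```text
w_tray [-0.49  0.5   0.96 -0.    1.68  1.08]
tray 0.83 [295. 154.] [ 631.6 -213.     4. ]
tray_grip 0.96 [291. 142.] [ 650.6 -204.5   70. ]
tray_lip 0.75 [315. 207.] [ 561.4 -241.     8. ]
tape_roll 0.56 [258. 285.] [ 437.8 -160.2    0. ]
w_sp [-0.16  0.38  1.19 -0.    1.57  1.41]
spindle_short_1 0.92 [323. 254.] [457.7 -33.4  12. ]
spindle_short_1 0.64 [448. 131.] [ 623.4 -185.5   12. ]
spindle_medium_1 0.9 [329. 178.] [563.6 -36.9  12. ]
spindle_medium_1 0.84 [238. 261.] [448.   84.5  12. ]
spindle_long_1 0.74 [327.  88.] [672.1 -30.7  12. ]
spindle_long_1 0.59 [227.  87.] [674.3  89.7  12. ]
w_case [ 0.31  0.37  1.23 -0.    1.54  1.89]
case 0.93 [261. 177.] [485.  301.6   0. ]
row_short 0.86 [258. 252.] [382.3 306.2   4. ]
row_short 0.69 [543.  21.] [675.9 -39.6   4. ]
row_short 0.64 [256. 173.] [490.2 307.6   4. ]
row_medium 0.77 [256. 198.] [458.  307.2   4. ]
row_long 0.88 [256. 115.] [561.2 305.9   4. ]
```

```bash
cd pics; python3 - <<'E'
import cv2,numpy as np
a=cv2.imread("w_sp.png")[30:330,140:420]; c=cv2.imread("w_case.png")[60:320,120:400]; 
cv2.imwrite("m1.png",cv2.resize(a,None,fx=2,fy=2,interpolation=cv2.INTER_CUBIC)); cv2.imwrite("m2.png",cv2.resize(c,None,fx=2,fy=2,interpolation=cv2.INTER_CUBIC))
E
```

```text
(no output)
```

View pics/m1.png

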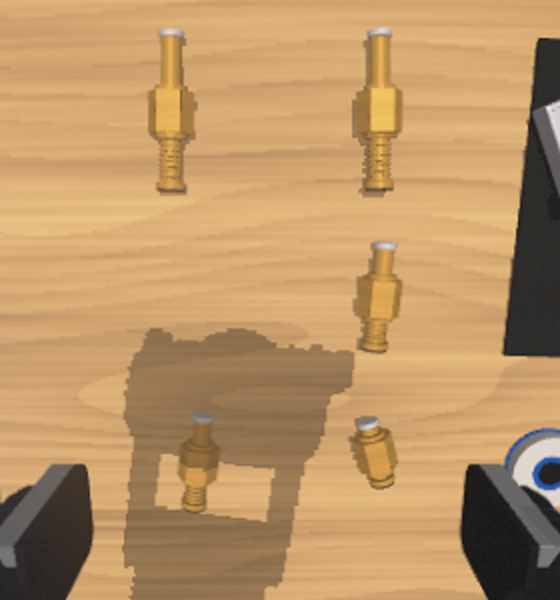

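View pics/m2.png

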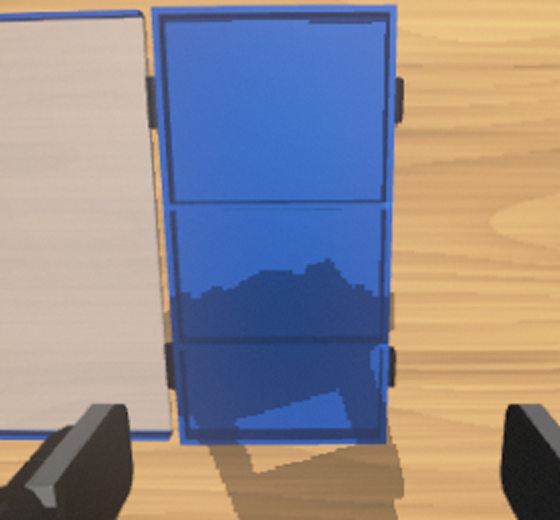

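View pics/w_tray.png

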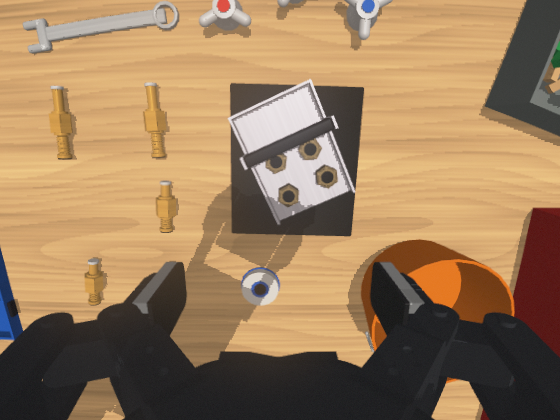

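The crops show every spindle lying along roughly x: two long ones (back row), one medium at crop (380,297), one probably medium at (199,465) and one short at (375,455). The case is aligned with the world axes, and its lid is on the +y side. Now I'll compute the axes from the pixel end points.

```bash
python3 - <<'E'
from h import *
p=bot.camera_params("wrist")
T=np.load("pics/w_sp.npz")["T"]
for n,a,b in [("L+",(171,33),(172,188)),("L-",(379,32),(377,188)),("M-",(384,245),(373,348)),("M+?",(203,417),(194,508)),("S",(367,424),(381,483))]:
    w=ray2world(p,T,np.array([a,b])/2+[140,30],8)[:,:2]; d=w[0]-w[1]
    print(n,w.mean(0).round(1),"len",np.hypot(*d).round(1),"yaw",np.arctan2(d[1],d[0]).round(3))
T=np.load("pics/w_case.npz")["T"]
w=ray2world(p,T,np.array([(152,8),(397,6),(387,443),(180,443)])/2+[120,60],20)[:,:2]
print("case",w.round(1).tolist(),w.mean(0))
T=np.load("pics/w_tray.npz")["T"]
w=ray2world(p,T,[(244,160),(336,123)],74)[:,:2]; d=w[0]-w[1]; print("bar",w,w.mean(0),np.hypot(*d),"yaw",np.arctan2(d[1],d[0])-np.pi/2)
w=ray2world(p,T,[(232,84),(363,88),(351,236),(232,233)],4)[:,:2];print("mat",w.round().tolist(),w.mean(0))
E
```

```text
L+ [675.6  92.4] len 89.7 yaw -0.031
L- [675.6 -33.3] len 90.2 yaw 0.02
M- [561.5 -37.7] len 67.7 yaw -0.066
M+? [444.6  83.6] len 69.9 yaw -0.127
S [451.7 -39.3] len 46.1 yaw 0.256
case [[617.5, 372.2], [617.8, 233.0], [345.5, 231.4], [345.5, 371.6]] [481.5734543  302.03811651]
bar [[ 631.11093799 -153.0716492 ]
 [ 670.67274898 -253.06292089]] [ 650.89184349 -203.06728504] 107.53321023669045 yaw 0.37675304710848123
mat [[719.0, -133.0], [715.0, -298.0], [517.0, -294.0], [522.0, -125.0]] [ 618.32148929 -212.59544683]
```

```bash
cat >> h.py <<'E'
PAIL=np.array([437.5,-392.5]); GRIP=np.array([650.8,-203.7]); TYAW=.38
def tray_tool(h,th,s):
    return R.from_euler("z",h)*R.from_euler("y",-th)*R.from_euler("z",s*np.pi/2)*R.from_euler("x",np.pi)
def tip_pose(h,th,s,zlip,back=0):
    """TCP pose with the tray's lip over the pail (back mm short of its centre), tray heading h, tilt th"""
    Rt=R.from_euler("z",h)*R.from_euler("y",-th)
    lip=np.r_[PAIL+back*np.array([np.cos(h),np.sin(h)]),zlip]
    tool=tray_tool(h,th,s)
    return lip-Rt.apply([-95,0,-62])+tool.apply([0,0,19]), tool.as_quat()
E
python3 - <<'E'
from h import *
bot.movep([600,-190,280],down(TYAW+np.pi/2 if False else 0))
for s in (1,-1):
    q=bot.ik(np.r_[GRIP,51],tray_tool(TYAW,0,s).as_quat()); print("grip",s,None if q is None else q.round(2))
    for h in np.arange(-np.pi,np.pi,np.pi/8):
        qs=[bot.ik(*tip_pose(h,th,s,z,15)) for th,z in ((0,130),(.5,130),(1.0,130))]
        if all(q is not None for q in qs): print(s,round(h,2),[q.round(2).tolist() for q in qs])
E
```

```text
grip 1 [-0.48  0.76  1.13  0.    1.25 -0.86]
1 -3.14 [[-1.11, 0.37, 1.5, -0.0, 1.27, 2.03], [-0.87, 0.54, 1.16, -0.38, 1.76, 2.26], [-0.72, 0.8, 0.85, -0.76, 2.2, 2.19]]
1 -2.75 [[-1.13, 0.43, 1.4, -0.0, 1.32, 1.62], [-0.86, 0.52, 1.21, -0.47, 1.58, 1.93], [-0.66, 0.71, 1.03, -0.88, 1.89, 2.02]]
1 -2.36 [[-1.12, 0.5, 1.27, -0.0, 1.37, 1.24], [-0.85, 0.49, 1.26, -0.51, 1.38, 1.6], [-0.62, 0.61, 1.25, -0.98, 1.55, 1.9]]
1 -1.96 [[-1.08, 0.57, 1.15, -0.0, 1.43, 0.88], [-0.86, 0.46, 1.31, -0.48, 1.17, 1.25], [-0.62, 0.5, 1.46, -1.09, 1.18, 1.8]]
1 -1.57 [[-1.03, 0.63, 1.03, -0.0, 1.48, 0.54], [-0.88, 0.44, 1.36, -0.37, 0.98, 0.84], [-0.69, 0.39, 1.66, -1.23, 0.76, 1.7]]
1 -1.18 [[-0.97, 0.67, 0.95, -0.0, 1.52, 0.21], [-0.91, 0.42, 1.39, -0.17, 0.86, 0.35], [-0.82, 0.31, 1.8, -1.38, 0.3, 1.58]]
1 -0.79 [[-0.91, 0.69, 0.92, 0.0, 1.54, -0.12], [-0.95, 0.41, 1.4, 0.1, 0.84, -0.21], [-1.0, 0.27, 1.87, 1.49, 0.18, -1.61]]
1 -0.39 [[-0.85, 0.68, 0.94, 0.0, 1.53, -0.46], [-0.98, 0.41, 1.4, 0.34, 0.93, -0.73], [-1.17, 0.29, 1.83, 1.33, 0.65, -1.76]]
1 0.0 [[-0.8, 0.64, 1.01, 0.0, 1.49, -0.8], [-1
[... 1829 characters left out ...]
.48, 1.27, 0.49, 1.51, 1.28], [-1.24, 0.58, 1.31, 0.88, 1.75, 1.05]]
-1 1.18 [[-0.76, 0.45, 1.36, -0.0, 1.33, 1.21], [-1.0, 0.51, 1.22, 0.41, 1.7, 0.96], [-1.17, 0.69, 1.09, 0.74, 2.06, 0.91]]
-1 1.57 [[-0.8, 0.38, 1.48, -0.0, 1.28, 0.77], [-0.98, 0.54, 1.18, 0.28, 1.84, 0.61], [-1.09, 0.78, 0.89, 0.57, 2.32, 0.69]]
-1 1.96 [[-0.88, 0.33, 1.56, -0.0, 1.25, 0.3], [-0.95, 0.56, 1.14, 0.12, 1.93, 0.24], [-0.99, 0.85, 0.75, 0.27, 2.52, 0.32]]
-1 2.36 [[-0.97, 0.31, 1.59, 0.0, 1.24, -0.18], [-0.92, 0.56, 1.13, -0.07, 1.94, -0.15], [-0.9, 0.88, 0.68, -0.17, 2.57, -0.21]]
-1 2.75 [[-1.05, 0.32, 1.57, 0.0, 1.25, -0.66], [-0.89, 0.56, 1.14, -0.24, 1.88, -0.53], [-0.8, 0.86, 0.72, -0.55, 2.44, -0.67]]
```

```bash
python3 - <<'E'
from h import *
o=tray_tool(TYAW,0,1).as_quat()
bot.movep(np.r_[GRIP,160],o); bot.command_gripper(50)
print("hit",bot.servo_line(np.r_[GRIP,51],rate=80,threshold=8))
bot.command_gripper(0); s=bot.read_state(); print(s["grip_width"],s["grasp_force"],s["ee_pos"].round(1))
bot.servo_line(np.r_[GRIP,70],rate=60); s=bot.read_state(); print(s["grip_width"],s["grasp_force"],s["ft_force"].round(1))
bot.servo_line(np.r_[GRIP,215],rate=120)
p,_=tip_pose(TYAW,0,1,165,15); print(p)
bot.servo_line(p,rate=150)
for th in np.arange(.2,1.05,.2):
    bot.servo_line(*tip_pose(TYAW,th,1,165-th*35,15),rate=80); 
    print(round(th,1),bot.read_state()["ft_force"].round(1))
bot.sleep(.6); print(bot.read_state()["ft_force"].round(1))
for n in ("scene","side"): cv2.imwrite(f"pics/tip_{n}.png",bot.snapshot(n)[:,:,::-1])
cv2.imwrite("pics/tip.png",np.hstack([cv2.imread("pics/tip_scene.png")[60:360,20:400],cv2.imread("pics/tip_side.png")[120:420,40:420]]))
print(bot.read_state()["clock"])
E
```

```text
hit False
12.908708767961373 60.313414335250854 [ 651.1 -203.8   51.5]
12.588603133466497 59.24046814441681 [-0.8 -0.4 -6. ]
[ 539.65310991 -351.69874836  208.        ]
0.2 [ 0.2  0.1 -6.1]
0.4 [-0.2  0.  -5.4]
0.6 [ 0.5 -0.1 -3.8]
0.8 [ 0.7  0.4 -3.2]
1.0 [ 0.3 -0.3 -3. ]
[ 0.5 -0.6 -2.8]
18.6333
```

View pics/tip.png

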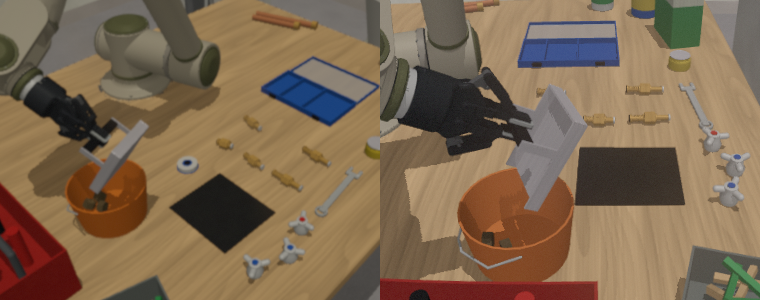

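The tray is empty, and the nuts show in the pail. The wrist force fell to about the tray's own weight. I'll put the tray back now.

```bash
python3 - <<'E'
from h import *
for th in (.5,0): bot.servo_line(*tip_pose(TYAW,th,1,165,15),rate=100)
bot.servo_line(np.r_[GRIP,208],rate=150)
bot.servo_line(np.r_[GRIP,60],rate=120)
print(bot.servo_line(np.r_[GRIP,49.5],rate=20,threshold=3)); print(bot.read_state()["ee_pos"],bot.read_state()["ft_force"])
bot.command_gripper(50); bot.sleep(.2)
bot.servo_line(np.r_[GRIP,160],rate=120)
bot.movep([600,-190,290],down(0)); bot.sleep(.3)
T=wrist_T(); p=bot.camera_params("wrist")
cv2.imwrite("pics/w2.png",bot.snapshot("wrist")[:,:,::-1]); np.savez("pics/w2.npz",T=T)
for c in ("nut_1","spindle_short_1","spindle_medium_1","spindle_long_1"):
    for d in bot.mark_of(c,"wrist"):
        if d["confidence"]>.25: print(c,round(d["confidence"],2),ray2world(p,T,[np.array(d["xy"])*[560,420]],12)[0].round(1))
print(bot.read_state()["clock"])
E
```

```text
True
[ 650.77882817 -203.69208933   51.44938101] [-0.82060777  0.64061588  6.10149886]
nut_1 0.63 [ 428.9 -445.8   12. ]
nut_1 0.54 [ 411.3 -408.5   12. ]
spindle_short_1 0.69 [456.3 -40.1  12. ]
spindle_medium_1 0.65 [444.9  84.4  12. ]
spindle_medium_1 0.61 [567.8 -40.4  12. ]
spindle_long_1 0.67 [672.  -30.2  12. ]
27.125
```

View pics/w2.png

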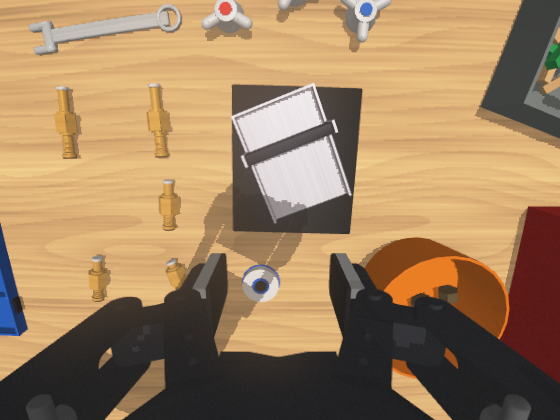

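The tray is empty and back on the mat, and nuts are visible in the pail at about (445,295). Next are close-ups of each spindle for precise poses.

```bash
cat >> h.py <<'E'
SP=dict(S=(451.7,-39.3,.256,48),M1=(561.5,-37.7,-.066,70),M2=(444.6,83.6,-.127,70),L1=(675.6,-33.3,.02,92),L2=(675.6,92.4,-.031,92))
def mask(im):
    h=cv2.cvtColor(im,cv2.COLOR_RGB2HSV)
    m=((h[...,1]>165)&(h[...,2]>60)&(h[...,0]<30)).astype(np.uint8)
    return cv2.morphologyEx(m,cv2.MORPH_CLOSE,np.ones((5,5),np.uint8))
def closeup(x,y,yaw,tag):
    bot.movep([x,y,120],down(yaw)); bot.sleep(.3)
    T=wrist_T(); p=bot.camera_params("wrist"); im=bot.snapshot("wrist")
    cv2.imwrite(f"pics/{tag}.png",im[:,:,::-1]); np.savez(f"pics/{tag}.npz",T=T)
    out=[]
    for c in cv2.findContours(mask(im),cv2.RETR_EXTERNAL,cv2.CHAIN_APPROX_NONE)[0]:
        if cv2.contourArea(c)<300: continue
        w=ray2world(p,T,c[:,0],10)[:,:2].astype(np.float32)
        (cx,cy),(a,b),_=cv2.minAreaRect(w); v=cv2.fitLine(w,cv2.DIST_L2,0,.01,.01)[:2,0]
        out.append((round(float(np.hypot(cx-x,cy-y))),round(cx,1),round(cy,1),round(float(np.arctan(v[1]/v[0])),3),round(max(a,b),1),round(min(a,b),1)))
    return sorted(out)
E
python3 - <<'E'
from h import *
t=[]
for k in ("S","M2","M1","L1","L2"):
    x,y,yaw,_=SP[k]; print(k,closeup(x,y,yaw,"c_"+k)[:3])
    d=sum([bot.mark_of(n,"wrist") for n in ("spindle_short_1","spindle_medium_1","spindle_long_1")],[])
    for e in d:
        if e["confidence"]>.4: print("   ",round(e["confidence"],2),ray2world(bot.camera_params("wrist"),np.load(f"pics/c_{k}.npz")["T"],[np.array(e["xy"])*[560,420]],12)[0].round(1))
    im=cv2.imread(f"pics/c_{k}.png"); m=mask(im[:,:,::-1].copy())
    c=cv2.findContours(m,cv2.RETR_EXTERNAL,cv2.CHAIN_APPROX_NONE)[0]; cv2.drawContours(im,c,-1,(0,255,0),1); t.append(im[80:330,200:350])
cv2.imwrite("pics/cm.png",np.hstack(t)); print(bot.read_state()["clock"])
E
```

```text
S [(295, 400.2, -329.5, 0.564, 123.8, 26.9)]
    0.62 [565.3 -35.9  12. ]
    0.6 [447.2  83.2  12. ]
M2 []
    0.92 [453.3 -40.5  12. ]
    0.93 [448.5  82.1  12. ]
    0.78 [564.8 -37.5  12. ]
M1 []
    0.92 [458.4 -38.5  12. ]
    0.66 [564.  -38.1  12. ]
    0.9 [672.3  92.4  12. ]
    0.71 [675.6 -31.3  12. ]
L1 [(170, 805.6, -142.4, -1.368, 14.8, 14.6)]
    0.6 [566.8 -39.3  12. ]
    0.84 [670.9 -32.4  12. ]
    0.8 [674.9  92.5  12. ]
L2 [(164, 788.8, 211.6, 0.224, 51.6, 17.5)]
    0.7 [458.  -40.1  12. ]
    0.6 [671.7  92.3  12. ]
    0.6 [671.7 -30.3  12. ]
33.1667
```

View pics/cm.png

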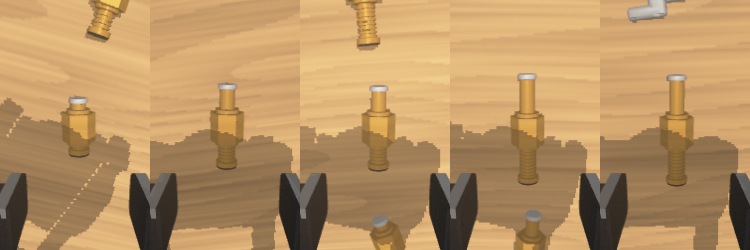

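The contour test fails on the wood, but the close-ups show every spindle upright at column about 278, so the lateral position and yaw are good. I'll compute the along-axis centres from the end rows: S 98–156, M2 84–168, M1 86–170, L1 74–184, L2 75–185 in the crops.

```bash
python3 - <<'E'
from h import *
p=bot.camera_params("wrist")
for k,(a,b,c,h) in dict(S=(98,156,278,(108,143)),M2=(84,168,277,(110,142)),M1=(86,170,278,(109,142)),L1=(74,184,277,(109,142)),L2=(75,185,277,(109,142))).items():
    T=np.load(f"pics/c_{k}.npz")["T"]
    w=ray2world(p,T,[(c,a+80),(c,b+80)],10)[:,:2]; hx=ray2world(p,T,[(c,h[0]+80),(c,h[1]+80)],20)[:,:2]
    print(k,"mid",w.mean(0).round(1),"len",np.hypot(*(w[0]-w[1])).round(1),"hexmid",hx.mean(0).round(1),"hexlen",np.hypot(*(hx[0]-hx[1])).round(1))
E
```

```text
S mid [453.5 -39.3] len 49.8 hexmid [457.5 -38.2] hexlen 28.8
M2 mid [446.5  83.1] len 72.1 hexmid [450.   82.6] hexlen 26.3
M1 mid [561.  -37.3] len 72.4 hexmid [566.7 -37.6] hexlen 27.2
L1 mid [673.  -32.9] len 95.2 hexmid [680.6 -32.8] hexlen 27.2
L2 mid [672.9  91.9] len 95.2 hexmid [681.4  91.6] hexlen 27.1
```

```bash
cat >> h.py <<'E'
POSE=dict(S=(455,-38.5,.256),M1=(563,-37.5,-.066),M2=(447.5,83,-.127),L1=(674.5,-32.9,.02),L2=(674,91.9,-.031))
ROW=dict(S=380.6,M=459.6,L=560.6); CASEY=302.
CLS=dict(S="spindle_short_1",M="spindle_medium_1",L="spindle_long_1")
def pick_place(k,dy):
    x,y,yaw=POSE[k]; p=bot.camera_params("wrist")
    bot.movep([x,y,120],down(yaw)); bot.command_gripper(60); bot.sleep(.1)
    T=wrist_T(); bot.snapshot("wrist")
    m=[ray2world(p,T,[np.array(d["xy"])*[560,420]],12)[0,:2] for c in CLS.values() for d in bot.mark_of(c,"wrist") if d["confidence"]>.3]
    e=min([np.hypot(*(w-[x,y])) for w in m],default=99); print(k,"mark off by",round(e,1))
    if e>10: print(np.round(m,1)); return False
    if bot.servo_line([x,y,3],rate=90,threshold=8): print("contact",bot.read_state()["ee_pos"])
    bot.command_gripper(0); s=bot.read_state(); print("grip",s["grip_width"],s["grasp_force"])
    bot.servo_line([x,y,30],rate=40); bot.servo_line([x,y,120],rate=150)
    s=bot.read_state(); print("held",s["grip_width"],s["grasp_force"],s["ft_force"].round(1))
    if s["grip_width"]<15: return False
    X,Y=ROW[k[0]],CASEY+dy
    bot.movep([X,Y,120],down(0)); bot.servo_line([X,Y,30],rate=120); bot.sleep(.15)
    hit=bot.servo_line([X,Y,4.5],rate=20,threshold=3); z=bot.read_state()["ee_pos"][2]; print("down",hit,z.round(1))
    bot.command_gripper(37); bot.sleep(.2)
    bot.servo_line([X,Y,40],rate=50); bot.servo_line([X,Y,150],rate=200)
    print("t",bot.read_state()["clock"]); return True
E
python3 - <<'E'
from h import *
print(pick_place("L2",29))
x=[560,300,200]; bot.movep(x,down(0)); bot.sleep(.2)
cv2.imwrite("pics/p1.png",bot.snapshot("wrist")[:,:,::-1])
E
```

```text
L2 mark off by 124.5
[[458.9 -39.4]
 [563.5 -38.5]
 [673.6 -32.6]]
False
```

View pics/p1.png

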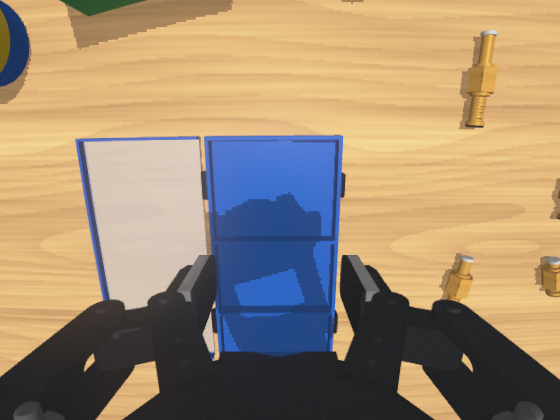

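The picture shows L2 still on the bench at (481,80); the network simply missed it. I'll add a retry.

```bash
python3 - <<'E'
s=open("h.py").read()
s=s.replace('''    T=wrist_T(); bot.snapshot("wrist")
    m=[ray2world(p,T,[np.array(d["xy"])*[560,420]],12)[0,:2] for c in CLS.values() for d in bot.mark_of(c,"wrist") if d["confidence"]>.3]
''','''    m=[]
    for _ in range(3):
        T=wrist_T(); bot.snapshot("wrist")
        m+=[ray2world(p,T,[np.array(d["xy"])*[560,420]],12)[0,:2] for c in CLS.values() for f in (bot.mark_of,bot.boxes_of) for d in f(c,"wrist") if d["confidence"]>.2]
        if min([np.hypot(*(w-[x,y])) for w in m],default=99)<10: break
''')
open("h.py","w").write(s)
E
python3 - <<'E'
from h import *
print(pick_place("L2",29))
x=[540,300,200]; bot.movep(x,down(0)); bot.sleep(.2)
cv2.imwrite("pics/p2.png",bot.snapshot("wrist")[:,:,::-1])
E
```

```text
L2 mark off by 1.3
grip 24.58535827274843 58.702848851680756
held 24.328070666553696 58.958982825279236 [ 0.5 -0.6 -1.8]
down True 7.7
t 45.4167
True
```

View pics/p2.png

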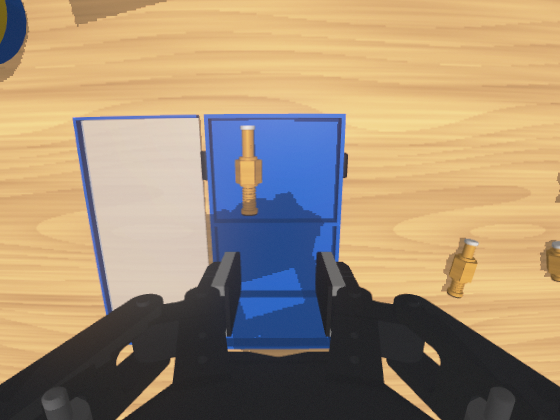

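The spindle lies flat in the long row at (249,170), straight and clear of both walls. On to the rest.

```bash
python3 - <<'E'
from h import *
for k,dy in (("L1",-29),("M1",-29),("M2",29),("S",0)):
    print(k,pick_place(k,dy))
bot.movep([500,290,230],down(0)); bot.sleep(.3)
T=wrist_T(); np.savez("pics/p3.npz",T=T); cv2.imwrite("pics/p3.png",bot.snapshot("wrist")[:,:,::-1])
E
```

```text
L1 mark off by 0.5
grip 24.48757309360721 58.69641602039337
held 24.620816569741873 58.95727336406708 [ 0.1 -0.2 -2.2]
down True 7.7
t 56.95
L1 True
M1 mark off by 1.4
grip 24.48330885070201 58.57038617134094
held 24.455018605029036 58.93017143011093 [ 0.3 -0.7 -1.9]
down True 7.6
t 67.6833
M1 True
M2 mark off by 2.9
grip 24.53732359651333 58.44268351793289
held 24.29393995003427 58.940303921699524 [-0.3  0.  -1.4]
down True 7.6
t 77.75
M2 True
S mark off by 2.8
grip 24.251619813050688 58.44920128583908
held 24.468211841911806 58.96375447511673 [ 0.1  0.2 -1.7]
down True 7.6
t 88.75
S True
```

View pics/p3.png

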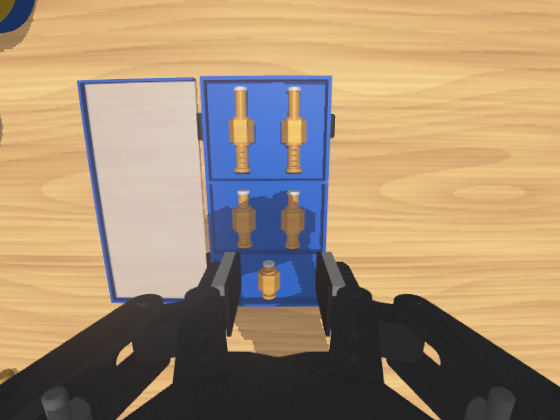

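All five spindles lie flat and straight in their rows: long at (241,130) and (293,130), medium at (243,220) and (292,220), short at (268,280). A final overview follows, with the arm away, to check the nuts, the tray and that nothing is left over.

```bash
python3 - <<'E'
from h import *
bot.movep([437,-330,300],down(0)); bot.sleep(.3); w=bot.snapshot("wrist")
print("wrist nuts",[(np.round(np.array(d["xy"])*[560,420]),round(d["confidence"],2)) for d in bot.mark_of("nut_1","wrist")])
bot.movep([320,0,330],down(0)); bot.sleep(.3); s=bot.snapshot("side"); c=bot.snapshot("scene")
for n in CLS.values(): print(n,[(np.round(np.array(d["xy"])*[560,420]),round(d["confidence"],2)) for cam in ("side","scene") for d in bot.mark_of(n,cam) if d["confidence"]>.4])
f=lambda i:cv2.resize(i[:,:,::-1],(400,300),interpolation=cv2.INTER_AREA)
cv2.imwrite("pics/fin.png",np.vstack([np.hstack([f(s),f(c)]),np.hstack([f(w),f(w[150:360,140:420])])])); print(bot.read_state()["clock"])
E
```

```text
wrist nuts [(array([332., 192.]), 0.89), (array([364., 181.]), 0.78), (array([337., 217.]), 0.74), (array([320., 212.]), 0.62)]
spindle_short_1 [(array([193., 167.]), 0.63), (array([293., 289.]), 0.43), (array([304., 144.]), 0.59)]
spindle_medium_1 [(array([221., 174.]), 0.68), (array([182., 367.]), 0.59), (array([220., 167.]), 0.46), (array([325., 145.]), 0.68), (array([314., 159.]), 0.66)]
spindle_long_1 [(array([257., 163.]), 0.74), (array([354., 227.]), 0.71), (array([256., 171.]), 0.47), (array([354., 163.]), 0.57), (array([344., 170.]), 0.57)]
94.4
```

View pics/fin.png

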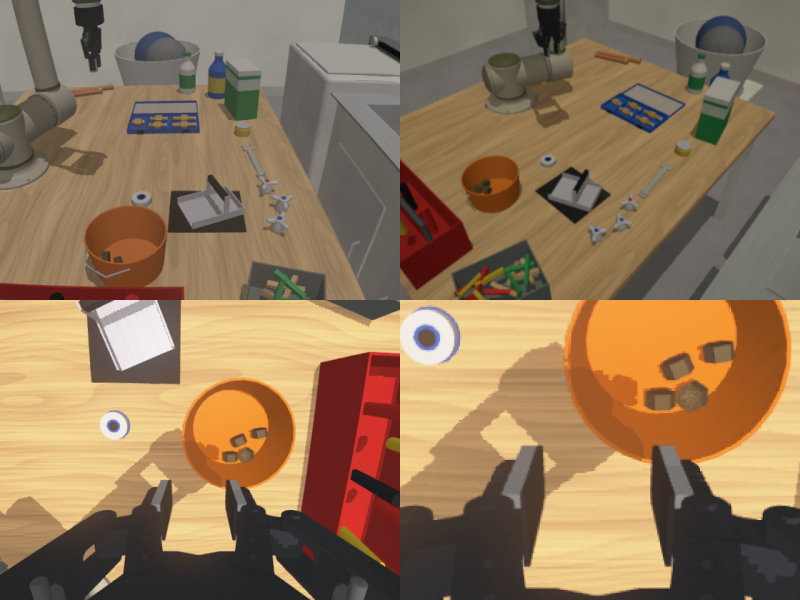

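The overview shows four nuts in the pail, the empty tray on its mat, five spindles in the case and no stray parts. The bystander items haven't moved.

```bash
python3 -c "
from plant import bot
print(bot.job_done())"
```

```text
the job is handed in; nothing more can be done
None
```

The job is handed in (the judge's verdict isn't shown): the final pictures showed all four nuts in the pail, the empty tray flat on its mat, all five spindles flat in their matching rows, and the tape roll, wrench and grease tin where they were.

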